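Bring the open vial under the sampling needle

TASK

Slide the rack along the bench, without lifting it, until its back lies flat against the stand's fence and the one open (uncapped) vial stands centred under the needle. Then push the needle carriage all the way down its track, so that the needle stands inside the open vial, and let go. Do not lower the needle anywhere else, keep all the vials in their wells, and leave the other things on the bench alone.

Things in the scene. Friction and masses are not known exactly. Their poses are not given: they have to be found in the camera images.
- stand: Fixed sampling stand. Origin: on the bench, plumb under the needle; +x towards its column, y along its fence. Fence: bar 280 mm along y (centred), 25 mm high, flat front face at x=+22 mm, back at +34. Behind it a base plate 12 mm high (x 34 to 149 mm, y +-80) and a column at x=70 mm (y +-17), 201 mm high.
- needle_tip (a point): Lower end of the upright steel needle (3 mm across, 38 mm long, under a 12 mm hub). Carriage fully up: 75 mm above the bench, 17 mm above the caps; fully down: 25 mm above the bench.
- thumb_pad (a point): Centre of the top of the round black thumb pad (32 mm across, 8 mm thick) on the needle carriage, right above the needle, 105 mm over its tip: 180 mm over the bench when fully up, 130 mm when down. Pushed from above. The carriage's 20 mm wide arm runs back to its block (34 mm wide) on the column.
- probe (a joint): Needle carriage on its vertical track: 0 = fully up, 0.05 m = fully down (the lower stop). Stays where it is left; moves with about 3 N.
- rack: Loose black rack, 220 mm along y, 74 mm along x, 35 mm high, 0.35 kg. Origin: centre of the underside. Its +x face is the back. Two rows of four 21 mm wells, floor 10 mm above the bench, at y = -51, -17, 17, 51 mm; the back row (x=+15 mm) holds the vials (tops up to 58 mm over the bench), the front row (x=-18) is empty. Back on the fence, the back row is in line with the needle.
- vial_open: The open amber glass vial without cap, 20 mm across, 45 mm high, 15 mm bore, inner floor 3 mm up. Origin: centre of the underside, 10 mm above the bench in its well. Which of the four back wells it is in varies.
- vial_mouth (a point): Centre of the open vial's mouth, 55 mm above the bench while it stands in its well.
- vial_a: Capped amber vial, 20 mm across, white cap 23 mm across, 48 mm high in all; origin: centre of the underside. Stands in another back well of the rack.
- vial_b: Capped amber vial, 20 mm across, white cap 23 mm across, 48 mm high in all; origin: centre of the underside. Stands in another back well of the rack.
- vial_c: Capped amber vial, 20 mm across, white cap 23 mm across, 48 mm high in all; origin: centre of the underside. Stands in another back well of the rack.
- gel_bottle: Bystander: white pump bottle, 50 x 75 mm, 184 mm high; origin under its centre.
- specimen_cup: Bystander: white open cup, 64 mm across, 70 mm high; origin under its centre.
- mouse: Bystander: black computer mouse, 100 x 60 mm, 32 mm high; origin under its centre.

How it is judged:
On the way, in this order (a step that is already met when the one before it is completed fails the run):
1. the rack is flat against the fence with the open vial under the needle (within 5 mm), the needle still up (horizontal distance between needle_tip and vial_mouth below 0.005 m and angle between the x axis of rack and the x axis of stand, either way round below 0.07 rad and x of rack in the frame of stand above -0.02 m and z of vial_open in the frame of rack below 0.013 m and angle between vial_open's own z axis and vertical below 0.1 rad and angle between rack's own z axis and vertical below 0.04 rad and height (world z) of rack below 0.004 m and value of joint probe below 0.012 m), for 0.2 s.
2. the needle carriage is pushed all the way down (within 3 mm), the needle in the open vial (horizontal distance between needle_tip and vial_mouth below 0.005 m and value of joint probe above 0.047 m), for 0.2 s.
At the end, for the whole second after the job is handed in: The rack rests flat on the bench, at rest, its back against the fence (within 5 mm and 4 degrees); the open vial stands upright in its well with the needle inside it, within 5 mm of its centre; the carriage is within 3 mm of its lower stop; the capped vials are in their wells (all of step 2 and angle between the x axis of rack and the x axis of stand, either way round below 0.07 rad and x of rack in the frame of stand above -0.02 m and z of vial_open in the frame of rack below 0.013 m and angle between vial_open's own z axis and vertical below 0.1 rad and angle between rack's own z axis and vertical below 0.04 rad and height (world z) of rack below 0.004 m and linear speed of rack below 0.01 m/s and z of each of vial_a, vial_b, vial_c in the frame of rack below 0.016 m); the robot touches nothing.
It fails at once if the needle is lowered more than 15 mm while it is not over the open vial (value of joint probe above 0.015 m and horizontal distance between needle_tip and vial_mouth above 0.0075 m).
It fails at once if the rack is lifted off the bench or tipped (height (world z) of rack above 0.01 m or angle between rack's own z axis and vertical above 0.15 rad).
It fails at once if a vial comes out of its well (z of any of vial_open, vial_a, vial_b, vial_c in the frame of rack above 0.03 m).
It fails at once if a bystander is disturbed (moved more than 30 mm) (distance of any of gel_bottle, specimen_cup, mouse from where it was at the start of the episode above 0.03 m).
It also fails if it takes over 72 s, if anything falls off the work surface, if the arm or the gripper's body presses on something with over 40 N, if the wrist force passes 120 N, or if a joint passes its speed limit or range.

ROBOT

A 6-joint arm with a two-finger parallel gripper is mounted at the origin on the work surface. World frame = base frame: x ahead of the robot, y to its left, z up, the work surface at z = 0. Lengths are in m, angles in rad, forces in N, time in s.
With the tool pointing down it reaches from about 0.375 to 0.975 m from the base axis. Payload 3.8 kg.
Tool frame: the origin (TCP) lies at the very end of the fingers, on their centre line; the grasp point (between the pads) lies 19 mm behind it; z points along the fingers, y is the line along which they close (so a half turn about z gives the same grasp; the last joint's range is limited). The gripper opens to 85 mm and grips with 20 to 120 N. Pads are 22 mm wide; open, the fingers measure 114 mm over their backs; the gripper's body (76 mm by 85 mm) begins 54 mm behind the grasp point. The pads swing forward as they close: fully open they stand 13 mm farther back than shut.
Start: joints at [-1.181, 0.264, 1.604, -0, 1.274, -0.037], TCP at [0.279, -0.614, 0.231] pointing down, gripper open.
Joint ranges: [-2.63, 2.63], [-0.94, 2.18], [0.31, 2.57], [-1.31, 4.45], [0, 2.66], [-2.55, 2.55]. Speed limits (rad/s): [2.57, 2.57, 3.14, 3.14, 3.14, 3.14].

INTERFACE

Orientations are given as a rotation vector (axis times angle).
In Python, from workcell import bot, vision gives the robot as it stands. The module is installed in compiled form; this text tells all that it offers.
- The arm moves only by the tool play_rows, never from a script. Its argument "moves" is a list that holds one entry, the list of rows, each a list of 7 numbers: the turn, a rotation vector about the tool's x, y, z as a fraction of full scale, then the shift along the tool's x, y, z as a fraction of full scale, then the finger opening in mm, from 0 to 85.4. In form: [[[ax, ay, az, x, y, z, jaw], ...]]. A call has 1 to 5 rows; each row shifts and turns the commanded pose from where the row before left it, along the tool's axes as they then stand; what a row does not reach is not made up. Full scale, the value 1, is 0.1 m for a shift and 0.5 rad for a turn. A row lasts 1/12 s, in which the tool goes at most 41.7 mm and 7.16 degrees, less where a joint would pass 70% of its speed; a pose out of reach is approached as far as the arm can. A call with a number of a shift or a turn outside -1 to 1 is refused whole. A call with a gripper value outside its range is refused whole. The fingers move at their own pace and stop on an object; "newtons" is the grip in N (left out, the last holds). Time passes only in rows, so rows that do not move let the fingers close. It gives the time, the measured TCP pose, the force, the opening and the grip force at its end, in the units of the state.
- bot.read_state(): the state, without advancing time (a new reading comes with each control period).
- vision.read_camera(name): name is "side" or "top" or "wrist"; returns a dict with "image" (420x560x3 uint8, red, green, blue), "depth" (420x560 float32, m along the optical axis (not along the pixel's ray), 0 where there is no reading), "K" (3x3 intrinsics, pixels), "R" (3x3) and "t" (3): a world point X has camera coordinates R X + t. Camera axes: x right, y down, z forward; pixel columns grow to the right and rows downward; lengths in m; the calibration is good to about 2 mm. A picture is of the moment at which its call begins.
- bot.finish_job(): hands the job in; it is judged then, once.
The state is a dict: "time": time; "q": joint angles; "joint_vel": joint speeds; "joint_torque": joint torques, N m; "tool_pos": TCP position; "tcp_rot": TCP orientation; "wrist_force": force on the tool from outside, world axes, zero at the start; "torque": the same for the moment, N m; "width": opening from 0.0 (shut) to 1.0 (fully open); "grip_force": force on a finger pad.
Only numpy, scipy, OpenCV 4.12 (cv2) and the standard library are available. Lean on these libraries where they do the work, as an engineer would, in place of code of your own. Each camera call takes 0.05 s, during which the arm holds its last target. There are 200 camera calls.

## Working session

There is one attempt and no reset: what is moved stays moved. The work goes in short steps, Python scripts to look and compute and a tool call to move; the robot and the scene stay as the last step left them, time stands still between calls to the robot, and variables do not carry over. Pictures are saved under pics/ and viewed, at most 10 in all, crops included, and the job is handed in when it is done.

Besides the shell and the picture viewer there is one more tool, called after "Emit:" as a command line: name --argument value ..., lists and objects as JSON in quotes. play_rows: Moves the arm, as the interface text tells. Its arguments: {"type":"object","properties":{"moves":{"type":"array","items":{"type":"array","items":{"type":"array","items":{"type":"number"}}}},"newtons":{"type":"number"}},"required":["moves"]}

```bash
mkdir -p pics; cat > h.py <<'E'
import numpy as np, cv2, sys
from workcell import bot, vision
def grab(n):
    c=vision.read_camera(n); np.savez(f'{n}.npz',**c); return c
def load(n): return dict(np.load(f'{n}.npz'))
def plane(c,u,v,z):
    d=c['R'].T@np.linalg.inv(c['K'])@np.array([u,v,1.]); o=-c['R'].T@c['t']
    return o+d*(z-o[2])/d[2]
def cloud(c):
    v,u=np.mgrid[:420,:560]; p=np.stack([u,v,np.ones_like(u)],-1)@np.linalg.inv(c['K']).T*c['depth'][...,None]
    return (p-c['t'])@c['R']
def proj(c,X):
    p=c['K']@(c['R']@np.array(X)+c['t']); return p[:2]/p[2]
E
python3 - <<'E'
from h import *
for n in ('top','side'):
    c=grab(n); cv2.imwrite(f'pics/{n}1.png',c['image'][...,::-1]); print(n,-c['R'].T@c['t'],c['R'][2],c['K'][0,0])
s=bot.read_state(); print(s)
E
```

```text
top [0.23692491 0.00786295 1.83110234] [ 0.16451348  0.00166435 -0.98637343] 532.6027065280958
side [0.00533538 0.71896822 0.87419843] [ 0.45205517 -0.62702921 -0.6344135 ] 438.33002934018515
{'time': 0.1, 'q': array([-1.18089219e+00,  2.64696087e-01,  1.60526715e+00,  9.05919292e-06,
        1.27371395e+00, -3.69180322e-02]), 'joint_vel': array([-0.0005023 , -0.00246421,  0.0001545 , -0.00039723,  0.00086853,
       -0.00118629]), 'joint_torque': array([ 4.42893297e-04, -5.16708255e+01, -3.68589413e+01, -1.14485747e-04,
        6.25662928e-03, -1.76619312e-05]), 'tool_pos': array([ 0.2791682 , -0.61381879,  0.23005817]), 'tcp_rot': array([-3.06831671e+00, -6.64934015e-01,  5.61151680e-04]), 'wrist_force': array([-0.18098433, -1.20474365, -0.26860775]), 'torque': array([-0.02611134,  0.00044099, -0.02459576]), 'grip_force': 0.0, 'width': 1.0023692578521066}
```

View pics/top1.png

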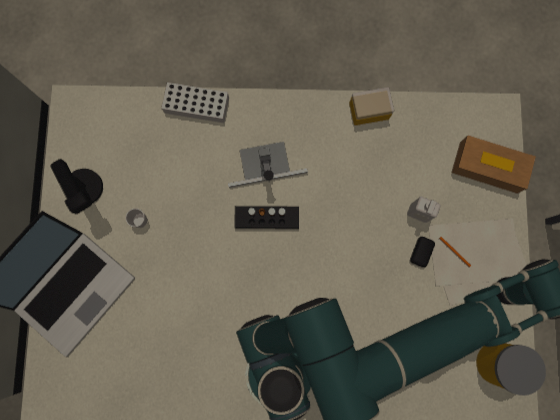

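View pics/side1.png

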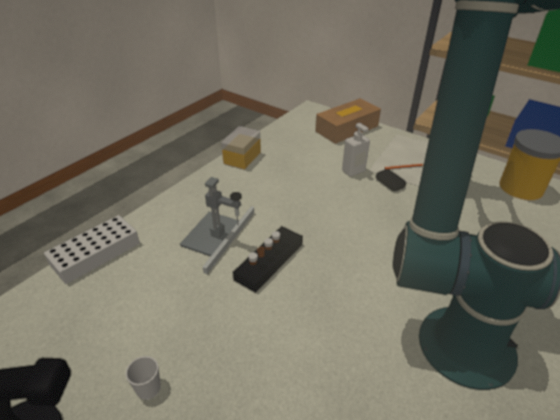

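The top view shows the stand with its fence running from (231,185) to (307,172). The rack covers (235–299, 206–230), and the open amber vial is at (262,212), second from the left. I'll measure these roughly, then look closer with the wrist camera.

```bash
python3 - <<'E'
from h import *
c=load('top'); P=cloud(c); im=c['image'].astype(int)
for n,(u,v,z) in dict(fL=(231,186,.025),fR=(307,173,.025),rc=(267,218,.035),open=(262,212.5,.055),pad=(268.5,175,.18),cup=(137,220,.07),bottle=(427,207,.15),mouse=(423,252,.03)).items():
    print(n,plane(c,u,v,z).round(3),P[int(v),int(u)].round(3))
m=((im.max(2)<70)&(P[...,2]>.02)&(P[...,2]<.05)).astype(np.uint8); m[:195]=0;m[240:]=0;m[:,:225]=0;m[:,310:]=0
cs=max(cv2.findContours(m,0,2)[0],key=cv2.contourArea); print(cv2.boundingRect(cs)); r=cv2.minAreaRect(cs); print(r)
print([plane(c,*p,.035).round(3) for p in cv2.boxPoints(r)])
from scipy.spatial.transform import Rotation as R
s=bot.read_state(); print(R.from_rotvec(s['tcp_rot']).as_matrix().round(3))
w=grab('wrist'); T=R.from_rotvec(s['tcp_rot']).as_matrix(); print('cam in tool',T.T@(-w['R'].T@w['t']-s['tool_pos']),(T.T@w['R'].T).round(3),w['K'])
E
```

```text
fL [0.63  0.181 0.025] [0.629 0.181 0.028]
fR [ 0.681 -0.082  0.025] [ 0.686 -0.083  0.006]
rc [0.519 0.054 0.035] [0.517 0.053 0.042]
open [0.534 0.07  0.055] [0.543 0.072 0.011]
pad [0.634 0.048 0.18 ] [0.635 0.05  0.178]
cup [0.498 0.487 0.07 ] [0.507 0.503 0.011]
bottle [ 0.546 -0.462  0.15 ] [ 0.546 -0.461  0.153]
mouse [ 0.413 -0.477  0.03 ] [ 0.413 -0.476  0.034]
(235, 206, 64, 23)
((266.5, 217.0), (22.0, 63.0), 90.0)
[array([0.558, 0.164, 0.035]), array([ 0.562, -0.052,  0.035]), array([ 0.486, -0.053,  0.035]), array([0.482, 0.162, 0.035])]
[[ 0.91   0.414 -0.001]
 [ 0.414 -0.91   0.002]
 [ 0.    -0.002 -1.   ]]
cam in tool [ 7.74712345e-02  6.82015159e-05 -1.42783269e-01] [[-0.    -0.953 -0.304]
 [ 1.    -0.    -0.001]
 [ 0.    -0.304  0.953]] [[312.486869     0.         274.11985039]
 [  0.         312.486869   209.80888641]
 [  0.           0.           1.        ]]
```

Emit:
play_rows --moves '[[[0, 0, 0, 0.248, -0.303, 0, 85], [0, 0, 0, 0.248, -0.303, 0, 85], [0, 0, 0, 0.248, -0.303, 0, 85], [0, 0, 0, 0.248, -0.303, 0, 85], [0, 0, 0, 0.248, -0.303, 0, 85]]]'

```text
time: 0.57
tool_pos: [0.3295, -0.4233, 0.2307]
tcp_rot: [-3.07, -0.664, 0.0]
wrist_force: [0.3, -0.2, 0.2]
width: 0.995
grip_force: 0.0
```

Emit:
play_rows --moves '[[[0, 0, 0, 0.248, -0.303, 0, 85], [0, 0, 0, 0.248, -0.303, 0, 85], [0, 0, 0, 0.248, -0.303, 0, 85], [0, 0, 0, 0.248, -0.303, 0, 85], [0, 0, 0, 0.248, -0.303, 0, 85]]]'

```text
time: 0.98
tool_pos: [0.3796, -0.2341, 0.2311]
tcp_rot: [-3.07, -0.664, -0.0]
wrist_force: [1.1, -0.5, -0.0]
width: 0.997
grip_force: 0.0
```

Emit:
play_rows --moves '[[[0, 0, 0, 0.248, -0.303, 0, 85], [0, 0, 0, 0.248, -0.303, 0, 85], [0, 0, 0, 0.248, -0.303, 0, 85], [0, 0, 0, 0.248, -0.303, 0, 85], [0, 0, 0, 0.248, -0.303, 0, 85]]]'

```text
time: 1.4
tool_pos: [0.4297, -0.0448, 0.2313]
tcp_rot: [3.07, 0.665, 0.001]
wrist_force: [1.6, -0.5, 0.1]
width: 0.993
grip_force: 0.0
```

Emit:
play_rows --moves '[[[0, 0, 0, 0.248, -0.303, 0, 85], [0, 0, 0, 0.248, -0.303, 0, 85], [0, 0, -0.242, 0, 0, 0, 85], [0, 0, -0.242, 0, 0, 0, 85], [0, 0, -0.242, 0, 0, 0, 85]]]'

```text
time: 1.82
tool_pos: [0.4497, 0.0303, 0.2309]
tcp_rot: [-2.894, -1.221, 0.001]
wrist_force: [-0.5, -0.1, -0.7]
width: 0.996
grip_force: 0.0
```

Emit:
play_rows --moves '[[[0, 0, -0.242, 0, 0, 0, 85], [0, 0, -0.242, 0, 0, 0, 85], [0, 0, -0.242, 0, 0, 0, 85], [0, 0, -0.242, 0, 0, 0, 85], [0, 0, -0.242, 0, 0, 0, 85]]]'

```text
time: 2.23
tool_pos: [0.4497, 0.029, 0.231]
tcp_rot: [-2.402, -2.025, 0.001]
wrist_force: [0.9, -0.5, 0.8]
width: 1.0
grip_force: 0.0
```

Emit:
play_rows --moves '[[[0, 0, -0.242, 0, 0, 0, 85], [0, 0, -0.242, 0, 0, 0, 85], [0, 0, -0.242, 0, 0, 0, 85], [0, 0, -0.242, 0, 0, 0, 85], [0, 0, -0.242, 0, 0, 0, 85]]]'

```text
time: 2.65
tool_pos: [0.4497, 0.029, 0.231]
tcp_rot: [-1.689, -2.648, 0.0]
wrist_force: [-0.7, -0.2, 0.4]
width: 0.992
grip_force: 0.0
```

Emit:
play_rows --moves '[[[0, 0, -0.242, 0, 0, 0, 85], [0, 0, -0.242, 0, 0, 0, 85], [0, 0, -0.242, 0, 0, 0, 85], [0, 0, -0.242, 0, 0, 0, 85], [0, 0, -0.242, 0, 0, 0, 85]]]'

```text
time: 3.07
tool_pos: [0.4497, 0.029, 0.231]
tcp_rot: [-0.824, -3.031, 0.0]
wrist_force: [-1.3, 0.3, -0.1]
width: 0.994
grip_force: 0.0
```

Emit:
play_rows --moves '[[[0, 0, -0.242, 0, 0, 0, 85], [0, 0, -0.242, 0, 0, 0, 85], [0, 0, -0.242, 0, 0, 0, 85], [0, 0, -0.242, 0, 0, 0, 85], [0, 0, -0.242, 0, 0, 0, 85]]]'

```text
time: 3.48
tool_pos: [0.4497, 0.029, 0.231]
tcp_rot: [0.117, -3.139, -0.0]
wrist_force: [-0.2, 0.2, 0.4]
width: 0.994
grip_force: 0.0
```

Emit:
play_rows --moves '[[[0, 0, -0.242, 0, 0, 0, 85], [0, 0, 0, 0, 0, 0, 85]]]'

```text
time: 3.65
tool_pos: [0.4497, 0.029, 0.231]
tcp_rot: [0.301, -3.127, -0.0]
wrist_force: [0.2, -0.3, -1.2]
width: 0.997
grip_force: 0.0
```

```bash
python3 - <<'E'
from h import *
c=grab('wrist'); cv2.imwrite('pics/w1.png',c['image'][...,::-1]); s=bot.read_state(); print(s['time'],s['q'],s['tool_pos'],s['tcp_rot'])
E
```

```text
3.7 [ 9.03502514e-03 -1.71742684e-01  2.05903858e+00 -2.16604456e-06
  1.25482520e+00 -1.74852676e+00] [0.44971382 0.02896359 0.2310121 ] [ 2.92896230e-01 -3.12738020e+00 -6.66983444e-05]
```

View pics/w1.png

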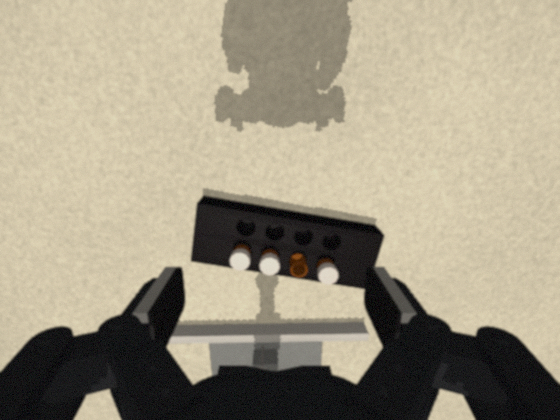

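The wrist view shows the rack top, with caps at (239,260), (268,264) and (328,272) and the open vial at (298,263). The fence runs almost level at v≈322–342, partly behind the fingers.

```bash
python3 - <<'E'
from h import *
c=load('wrist'); im=c['image'].astype(int); P=cloud(c)
# caps
hsv=cv2.cvtColor(c['image'],cv2.COLOR_RGB2HSV)
m=((hsv[...,1]<60)&(hsv[...,2]>150)).astype(np.uint8); m[:245]=0;m[290:]=0;m[:,:222]=0;m[:,345:]=0
n,l,st,ce=cv2.connectedComponentsWithStats(m)
for i in range(1,n):
    if st[i,4]>40: print('cap',ce[i].round(1),st[i,4],plane(c,*ce[i],.058).round(4),P[tuple(ce[i].round().astype(int)[::-1])].round(3))
a=((im[...,0]>im[...,2]*2+30)).astype(np.uint8); a[:, :285]=0;a[:,312:]=0
n,l,st,ce=cv2.connectedComponentsWithStats(a); i=1+np.argmax(st[1:,4]); print('amber',st[i],ce[i])
u,v=st[i,0]+st[i,2]/2, st[i,1]+st[i,3]-5; print(plane(c,298.5,265.5,.055).round(4))
# rack top outline
z=P[...,2]; r=((z>.028)&(z<.045)&(im.max(2)<80)).astype(np.uint8); r[:185]=0;r[295:]=0;r[:,:185]=0;r[:,395:]=0
cs=max(cv2.findContours(r,0,2)[0],key=cv2.contourArea); b=cv2.boxPoints(cv2.minAreaRect(cs)); print('rack',[plane(c,*p,.035).round(4) for p in b],b.round(1))
# fence columns profile
for u in range(180,366,30): print(u,im[314:350,u,1].tolist())
t=load('top'); 
for nme in('top','side'):
    t=load(nme);Q=cloud(t); k=((Q[...,2]>.165)&(Q[...,2]<.19)&(t['image'].max(2)<70)&(abs(Q[...,0]-.63)<.04)&(abs(Q[...,1]-.05)<.04)); vv,uu=np.nonzero(k); print(nme,k.sum(),uu.min(),uu.max(),vv.min(),vv.max(),plane(t,(uu.min()+uu.max())/2,(vv.min()+vv.max())/2,.18),Q[k].mean(0))
E
```

```text
cap [239.2 274.1] 1043 [0.5543 0.0089 0.058 ] [ 0.588  0.008 -0.001]
cap [269.2 267.3] 335 [0.5393 0.0407 0.058 ] [0.539 0.04  0.059]
cap [310.1 281.7] 926 [0.5484 0.09   0.058 ] [ 0.581  0.104 -0.   ]
amber [290 253  18  24 345] [297.93913043 265.13623188]
[0.5323 0.0732 0.055 ]
rack [array([ 0.5597, -0.0543,  0.035 ]), array([ 0.4843, -0.0514,  0.035 ]), array([0.4804, 0.164 , 0.035 ]), array([0.5582, 0.1752, 0.035 ])] [[188.4 259.6]
 [198.2 200.5]
 [383.1 231.4]
 [373.3 290.4]]
180 [83, 112, 141, 158, 180, 192, 179, 163, 146, 137, 125, 109, 99, 99, 102, 101, 100, 99, 98, 100, 101, 119, 154, 184, 193, 195, 191, 197, 192, 195, 199, 208, 208, 210, 209, 208]
210 [211, 211, 207, 209, 198, 183, 162, 145, 140, 134, 115, 106, 96, 103, 98, 97, 99, 101, 100, 100, 108, 135, 174, 191, 195, 192, 189, 187, 179, 158, 138, 134, 135, 134, 136, 136]
240 [212, 211, 206, 203, 199, 195, 166, 150, 140, 123, 107, 98, 100, 98, 100, 98, 104, 101, 97, 98, 114, 152, 183, 190, 194, 192, 189, 183, 162, 141, 130, 133, 128, 130, 133, 129]
270 [133, 136, 139, 138, 137, 141, 135, 140, 132, 116, 107, 97, 97, 97, 97, 98, 98, 94, 100, 101, 106, 124, 129, 133, 133, 128, 129, 123, 110, 92, 90, 90, 88, 88, 82, 69]
300 [206, 200, 195, 192, 181, 163, 144, 139, 125, 111, 101, 101, 96, 99, 100, 100, 99, 99, 100, 115, 149, 176, 189, 190, 189, 189, 182, 163, 142, 136, 130, 135, 134, 131, 132, 133]
330 [202, 200, 203, 194, 170, 152, 145, 135, 122, 107, 100, 99, 100, 99, 99, 104, 103, 102, 103, 124, 162, 187, 195, 194, 191, 191, 191, 197, 198, 199, 199, 198, 197, 196, 197, 197]
360 [199, 203, 205, 195, 164, 146, 136, 127, 111, 100, 96, 100, 99, 102, 102, 105, 100, 103, 119, 150, 181, 192, 196, 196, 193, 196, 190, 198, 202, 199, 197, 196, 200, 203, 205, 206]
top 73 264 272 171 180 [0.63274197 0.0498832  0.18      ] [0.6339218  0.04987388 0.17744411]
side 69 231 240 193 201 [0.6248663  0.06387224 0.18      ] [0.63203577 0.0568574  0.17359609]
```

```bash
cat >> h.py <<'E'
def tri(a,b):  # (cam,u,v) x2 -> point, gap
    r=[]
    for c,u,v in (a,b):
        d=c['R'].T@np.linalg.inv(c['K'])@np.array([u,v,1.]); r.append((-c['R'].T@c['t'],d/np.linalg.norm(d)))
    (o1,d1),(o2,d2)=r; s=np.linalg.lstsq(np.stack([d1,-d2],1),o2-o1,rcond=None)[0]
    p,q=o1+s[0]*d1,o2+s[1]*d2; return (p+q)/2,np.linalg.norm(p-q)
E
python3 - <<'E'
from h import *
from scipy.spatial.transform import Rotation as R
c=load('wrist');t=load('top');s=load('side')
a=plane(c,210,334.8,.025);b=plane(c,360,332.6,.025); print(a,b); d=(b-a)/np.linalg.norm(b-a); yaw=np.arctan2(-d[0],d[1]); print('stand yaw',yaw)
p,g=tri((t,268,175.5),(s,235.5,197)); print('pad',p,g)
xs=np.array([np.cos(yaw),np.sin(yaw),0]); print('fence x rel pad',(a-p)@xs)
print('rack caps: tri top/wrist', tri((c,268,264),(t,272,212)))
T=R.from_rotvec(bot.read_state()['tcp_rot']).as_matrix(); print('tool yaw err', np.arctan2(-T[0,1],T[1,1])-yaw)
E
```

```text
[ 0.67089475 -0.01570228  0.025     ] [0.62919575 0.18085867 0.025     ]
stand yaw 0.20904365210315293
pad [0.63660261 0.05058166 0.16614851] 0.0012541863884579245
fence x rel pad 0.019790055857762633
rack caps: tri top/wrist (array([0.53566811, 0.03760456, 0.05808717]), np.float64(0.0020259603648278258))
tool yaw err -0.022277548141351716
```

Emit:
play_rows --moves '[[[0, 0, -0.044, 0.1, 0.13, 0, 50], [0, 0, 0, 0, 0, 0.35, 50], [0, 0, 0, 0, 0, 0.35, 50], [0, 0, 0, 0, 0, 0.35, 50], [0, 0, 0, 0, 0, 0.35, 50]]]'

```text
time: 4.12
tool_pos: [0.4378, 0.04, 0.0903]
tcp_rot: [-0.325, 3.123, -0.0]
wrist_force: [-0.3, 0.2, -0.8]
width: 0.588
grip_force: 0.0
```

Emit:
play_rows --moves '[[[0, 0, 0, 0, 0, 0.35, 50], [0, 0, 0, 0, 0, 0.35, 50], [0, -0.17, 0, 0, 0, 0, 50], [0, -0.17, 0, 0, 0, 0, 50], [0, 0, 0, 0, 0, 0.1, 50]]]'

```text
time: 4.53
tool_pos: [0.4349, 0.04, 0.0087]
tcp_rot: [-0.307, 2.96, 0.029]
wrist_force: [-0.4, 0.5, -0.5]
width: 0.584
grip_force: 0.0
```

```bash
python3 - <<'E'
from h import *
from scipy.spatial.transform import Rotation as R
s=bot.read_state(); print(s['q'],s['tool_pos'],s['wrist_force'],'\n',R.from_rotvec(s['tcp_rot']).as_matrix().round(3))
c=grab('wrist'); cv2.imwrite('pics/w2.png',c['image'][...,::-1])
E
```

```text
[ 0.00698441 -0.01841725  2.40193039  0.06203723  0.59607285 -1.81933755] [0.43491997 0.04004037 0.00871121] [-0.3546804   0.52670517 -0.49404676] 
 [[-0.965 -0.206  0.162]
 [-0.203  0.979  0.036]
 [-0.166  0.002 -0.986]]
```

View pics/w2.png

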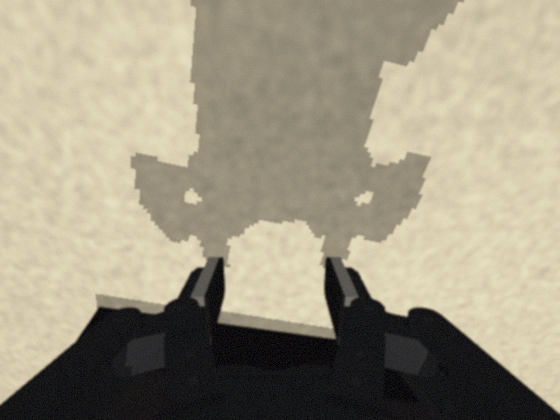

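The wrist view shows both fingers just in front of the rack's front face, at (215,300) and (340,300), and the rack's left end is at u≈97. I'll start pushing.

Emit:
play_rows --moves '[[[0, 0, 0, -0.099, 0, 0.0165, 50], [0, 0, 0, -0.099, 0, 0.0165, 50], [0, 0, 0, -0.099, 0, 0.0165, 50], [0, 0, 0, -0.099, 0, 0.0165, 50], [0, 0, 0, -0.099, 0, 0.0165, 50]]]'

```text
time: 5.0
tool_pos: [0.4901, 0.051, 0.0123]
tcp_rot: [-0.313, 2.956, 0.027]
wrist_force: [-3.9, -2.2, 1.8]
width: 0.583
grip_force: 1.7
```

Emit:
play_rows --moves '[[[0, 0, 0, -0.099, 0, 0.0165, 50], [0, 0, 0, -0.099, 0, 0.0165, 50], [0, 0, 0, -0.099, 0, 0.0165, 50], [0, 0, 0, -0.099, 0, 0.0165, 50], [0, 0, 0, -0.05, 0, 0.008, 50]]]'

```text
time: 5.42
tool_pos: [0.5345, 0.0606, 0.0121]
tcp_rot: [-0.313, 2.955, 0.027]
wrist_force: [-2.5, -1.4, -0.1]
width: 0.583
grip_force: 1.2
```

```bash
python3 - <<'E'
from h import *
s=bot.read_state(); print(s['tool_pos'],s['wrist_force'])
c=grab('side'); d=grab('top'); a=c['image'][130:320,150:350]; b=d['image'][130:260,200:340]
im=np.vstack([cv2.resize(a,(560,532))[:,:]]); 
b=cv2.resize(b,None,fx=2.7,fy=2.7); a=cv2.resize(a,None,fx=2,fy=2); h=max(a.shape[0],b.shape[0])
o=np.zeros((h,a.shape[1]+b.shape[1],3),np.uint8); o[:a.shape[0],:a.shape[1]]=a; o[:b.shape[0],a.shape[1]:]=b
cv2.imwrite('pics/s2.png',o[...,::-1])
E
```

```text
[0.53446374 0.06061061 0.01209517] [-2.54220363 -1.3565369  -0.05769335]
```

View pics/s2.png

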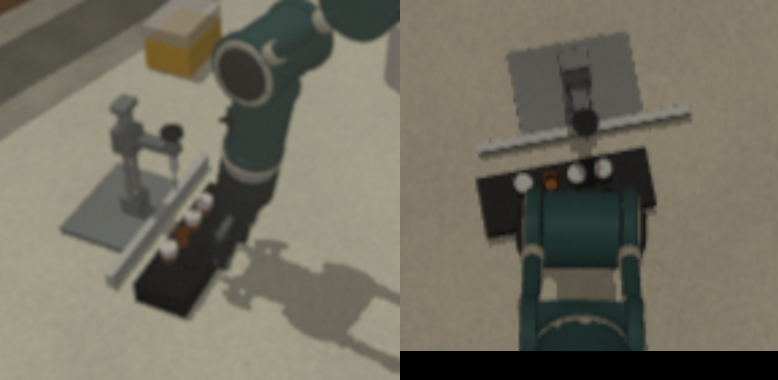

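The rack has turned parallel to the fence, with roughly 25–30 mm still to go. The open vial is to the left (+y) of the needle.

Emit:
play_rows --moves '[[[0, 0, 0, -0.08, 0, 0.0134, 50], [0, 0, 0, -0.08, 0, 0.0134, 50], [0, 0, 0, -0.06, 0, 0.01, 50], [0, 0, 0, -0.03, 0, 0.005, 50], [0, 0, 0, -0.02, 0, 0.0033, 50]]]'

```text
time: 5.93
tool_pos: [0.5598, 0.0661, 0.012]
tcp_rot: [-0.314, 2.956, 0.027]
wrist_force: [-3.8, -0.3, 1.5]
width: 0.582
grip_force: 1.7
```

Emit:
play_rows --moves '[[[0, 0, 0, -0.02, 0, 0.0033, 50], [0, 0, 0, -0.01, 0, 0.0016, 50], [0, 0, 0, 0, 0, 0, 50]]]'

```text
time: 6.18
tool_pos: [0.5625, 0.0666, 0.0121]
tcp_rot: [-0.313, 2.956, 0.027]
wrist_force: [-1.0, -1.0, 0.2]
width: 0.588
grip_force: 0.7
```

Emit:
play_rows --moves '[[[0, 0, 0, -0.02, 0, 0.0033, 50], [0, 0, 0, -0.02, 0, 0.0033, 50], [0, 0, 0, 0, 0, 0, 50]]]'

```text
time: 6.43
tool_pos: [0.5668, 0.0675, 0.0122]
tcp_rot: [-0.313, 2.955, 0.027]
wrist_force: [-1.0, -0.7, -1.2]
width: 0.586
grip_force: 0.7
```

Emit:
play_rows --moves '[[[0, 0, 0, -0.02, 0, 0.0033, 50], [0, 0, 0, -0.01, 0, 0.0016, 50], [0, 0, 0, 0, 0, 0, 50]]]'

```text
time: 6.68
tool_pos: [0.5694, 0.0681, 0.0121]
tcp_rot: [-0.313, 2.956, 0.027]
wrist_force: [-3.3, -1.0, 1.4]
width: 0.583
grip_force: 1.5
```

Emit:
play_rows --moves '[[[0, 0, 0, -0.02, 0, 0.0033, 50], [0, 0, 0, 0, 0, 0, 50]]]'

```text
time: 6.85
tool_pos: [0.5695, 0.0683, 0.0116]
tcp_rot: [-0.314, 2.96, 0.027]
wrist_force: [-8.1, -2.4, 5.6]
width: 0.588
grip_force: 4.2
```

```bash
python3 - <<'E'
from h import *
s=bot.read_state(); print(s['tool_pos'],s['wrist_force'])
c=grab('side'); d=grab('top'); a=c['image'][150:300,190:320]; b=d['image'][150:250,210:330]
b=cv2.resize(b,None,fx=3.2,fy=3.2,interpolation=cv2.INTER_CUBIC); a=cv2.resize(a,None,fx=3.1,fy=3.1,interpolation=cv2.INTER_CUBIC); h=max(a.shape[0],b.shape[0])
o=np.zeros((h,a.shape[1]+b.shape[1],3),np.uint8); o[:a.shape[0],:a.shape[1]]=a; o[:b.shape[0],a.shape[1]:]=b
cv2.imwrite('pics/s3.png',o[...,::-1]); print(o.shape)
E
```

```text
[0.56950685 0.0682523  0.01163626] [-8.09591141 -2.38682568  5.60161096]
(465, 787, 3)
```

View pics/s3.png

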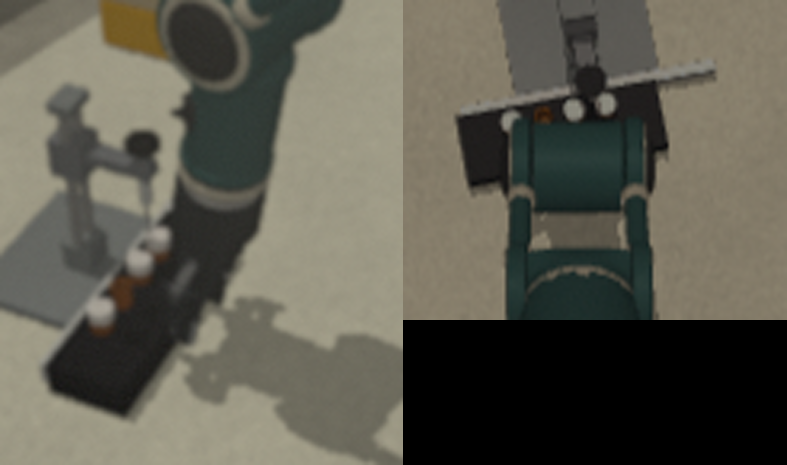

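The rack is now flat against the fence. In the top crop the open vial is at (543,115), the pad at (590,78), and the rack's left end runs from (457,115) to (472,192).

```bash
python3 - <<'E'
from h import *
t=load('top'); yaw=.208; M=np.array([[np.cos(yaw),np.sin(yaw)],[-np.sin(yaw),np.cos(yaw)]]); N=np.array([.634,.050])
im=t['image'].astype(int); a=((im[...,0]>im[...,2]*1.7+15)); a[:175]=0;a[197:]=0;a[:,:240]=0;a[:,:][:,268:]=0
vv,uu=np.nonzero(a); print('amber px',uu.mean(),vv.mean(),len(uu))
for n,p in dict(bl=(226.9,185.9,.035),fl=(231.6,210,.035),open=(uu.mean(),vv.mean(),.052),pad=(268.2,175,.18)).items():
    X=plane(t,*p); print(n,X.round(4),(M@(X[:2]-N)).round(4))
s=bot.read_state(); print('tcp',M@(s['tool_pos'][:2]-N))
E
```

```text
amber px 253.31578947368422 185.52631578947367 19
bl [0.628  0.1944 0.035 ] [0.0239 0.1425]
fl [0.544  0.1753 0.035 ] [-0.0622  0.1412]
open [0.6273 0.1025 0.052 ] [0.0043 0.0527]
pad [0.6344 0.0493 0.18  ] [ 0.0002 -0.0008]
tcp [-0.05934226  0.03116166]
```

Emit:
play_rows --moves '[[[0, 0, 0, 0.197, 0, -0.033, 50], [0, 0, 0, 0, 0, 0, 0], [0, 0, 0, 0, 0, 0, 0]]]'

```text
time: 7.2
tool_pos: [0.5522, 0.0643, 0.0123]
tcp_rot: [-0.313, 2.954, 0.027]
wrist_force: [0.7, -0.2, -0.4]
width: 0.309
grip_force: 0.0
```

Emit:
play_rows --moves '[[[0, 0, 0, 0, 0.3, 0, 0], [0, 0, 0, 0, 0.3, 0, 0], [0, 0, 0, 0, 0.3, 0, 0], [0, 0, 0, 0, 0.3, 0, 0], [0, 0, 0, 0, 0.3, 0, 0]]]'

```text
time: 7.62
tool_pos: [0.5221, 0.2131, 0.0131]
tcp_rot: [-0.312, 2.952, 0.028]
wrist_force: [1.2, 0.4, 0.3]
width: -0.003
grip_force: 0.0
```

Emit:
play_rows --moves '[[[0, 0, 0, -0.204, 0, 0.034, 0], [0, 0, 0, -0.204, 0, 0.034, 0], [0, 0, 0, -0.204, 0, 0.034, 0], [0, 0, 0, 0, -0.05, 0, 0], [0, 0, 0, 0, 0, 0, 0]]]'

```text
time: 8.03
tool_pos: [0.5848, 0.2198, 0.0132]
tcp_rot: [-0.313, 2.953, 0.028]
wrist_force: [-0.2, -0.0, 0.1]
width: -0.004
grip_force: 0.0
```

```bash
python3 - <<'E'
from h import *
s=bot.read_state(); yaw=.208; M=np.array([[np.cos(yaw),np.sin(yaw)],[-np.sin(yaw),np.cos(yaw)]]); N=np.array([.634,.050])
print('tcp',M@(s['tool_pos'][:2]-N),s['tool_pos'],s['wrist_force'])
c=grab('wrist'); cv2.imwrite('pics/w3.png',c['image'][...,::-1])
E
```

```text
tcp [-0.01307698  0.1762638 ] [0.5848058  0.21976415 0.01324443] [-0.21597809 -0.03959943  0.12880796]
```

View pics/w3.png

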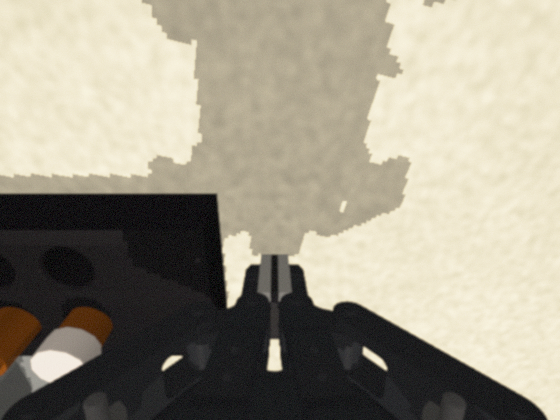

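The closed fingertips at (274,280) stand just right of the rack's end face (u≈222). I'll push along −y and stop short to measure.

Emit:
play_rows --moves '[[[0, 0, 0, 0, -0.1, 0, 0], [0, 0, 0, 0, -0.1, 0, 0], [0, 0, 0, 0, -0.1, 0, 0], [0, 0, 0, 0, -0.1, 0, 0], [0, 0, 0, 0, -0.1, 0, 0]]]'

```text
time: 8.5
tool_pos: [0.5919, 0.1688, 0.0121]
tcp_rot: [-0.313, 2.957, 0.027]
wrist_force: [-0.9, 1.8, -1.2]
width: -0.0
grip_force: 1.0
```

Emit:
play_rows --moves '[[[0, 0, 0, 0, -0.05, 0, 0], [0, 0, 0, 0, 0, 0, 0]]]'

```text
time: 8.67
tool_pos: [0.5937, 0.1635, 0.0123]
tcp_rot: [-0.311, 2.956, 0.026]
wrist_force: [0.1, 0.3, 0.4]
width: -0.0
grip_force: 0.0
```

```bash
cat > m.py <<'E'
from h import *
yaw=.208; M=np.array([[np.cos(yaw),np.sin(yaw)],[-np.sin(yaw),np.cos(yaw)]]); N=np.array([.634,.050])
s=bot.read_state(); print('tcp',M@(s['tool_pos'][:2]-N),s['tool_pos'],s['wrist_force'])
c=grab('side'); d=grab('top'); a=c['image'][150:300,190:320]; b=d['image'][150:250,210:330]
for n,t in(('top',d),('side',c)):
    im=t['image'].astype(int); P=cloud(t); L=(P[...,:2]-N)@M.T
    k=(im[...,0]>im[...,2]*1.7+15)&(abs(L[...,0])<.04)&(abs(L[...,1])<.07)&(P[...,2]<.07); vv,uu=np.nonzero(k)
    print(n,'amber',uu.min(),uu.max(),vv.min(),vv.max(),len(uu),M@(plane(t,uu.mean(),vv.mean(),.052)[:2]-N))
    k=(P[...,2]>.05)&(P[...,2]<.068)&(im.min(2)>110)&(abs(L[...,0])<.05)&(abs(L[...,1])<.13)
    nn,l,st,ce=cv2.connectedComponentsWithStats(k.astype(np.uint8))
    for i in range(1,nn):
        if st[i,4]>8: print('cap',ce[i].round(1),st[i,4],(M@(plane(t,*ce[i],.058)[:2]-N)).round(4))
b=cv2.resize(b,None,fx=3.2,fy=3.2,interpolation=cv2.INTER_CUBIC); a=cv2.resize(a,None,fx=3.1,fy=3.1,interpolation=cv2.INTER_CUBIC); h=max(a.shape[0],b.shape[0])
o=np.zeros((h,a.shape[1]+b.shape[1],3),np.uint8); o[:a.shape[0],:a.shape[1]]=a; o[:b.shape[0],a.shape[1]:]=b
cv2.imwrite(sys.argv[1],o[...,::-1])
E
python3 m.py pics/s4.png
```

```text
tcp [-0.01595055  0.11935709] [0.5937456  0.16349061 0.01234482] [0.07162922 0.31739681 0.37386432]
top amber 263 268 181 187 35 [0.00147214 0.01048241]
cap [285.2 179.4] 21 [ 0.0037 -0.058 ]
cap [275.5 181.4] 21 [ 0.003  -0.0243]
cap [256.  185.2] 21 [0.0024 0.0437]Traceback (most recent call last):
  File "m.py", line 8, in <module>
    print(n,'amber',uu.min(),uu.max(),vv.min(),vv.max(),len(uu),M@(plane(t,uu.mean(),vv.mean(),.052)[:2]-N))
                    ~~~~~~^^
    return umr_minimum(a, axis, None, out, keepdims, initial, where)
ValueError: zero-size array to reduction operation minimum which has no identity
```

Emit:
play_rows --moves '[[[0, 0, 0, 0, -0.05, 0, 0], [0, 0, 0, 0, -0.045, 0, 0], [0, 0, 0, 0, 0, 0, 0]]]'

```text
time: 9.02
tool_pos: [0.5959, 0.1557, 0.0126]
tcp_rot: [-0.314, 2.955, 0.027]
wrist_force: [-0.2, 0.5, 0.0]
width: 0.001
grip_force: 0.0
```

Emit:
play_rows --moves '[[[0, 0, 0, 0, 0.2, 0, 0], [0, 0, 0, 0.3, 0, -0.3, 0], [0, 0, 0, 0.3, 0, -0.3, 0], [0, 0, 0, 0.3, 0, -0.3, 0], [0, 0, 0, 0.1, 0, -0.3, 0]]]'

```text
time: 9.43
tool_pos: [0.4712, 0.1497, 0.11]
tcp_rot: [-0.315, 2.964, 0.024]
wrist_force: [-0.4, -0.3, 0.1]
width: -0.0
grip_force: 0.0
```

Emit:
play_rows --moves '[[[0, 0.17, 0, 0, 0, -0.3, 0], [0, 0.17, 0, 0, 0, -0.2, 0], [0, 0, 0, 0, 0, 0, 0]]]'

```text
time: 9.68
tool_pos: [0.4754, 0.1508, 0.1682]
tcp_rot: [-0.331, 3.115, 0.002]
wrist_force: [1.7, 0.1, 1.2]
width: -0.001
grip_force: 0.0
```

```bash
sed -i "s/    print(n,'amber'/    if len(uu): print(n,'amber'/" m.py; python3 m.py pics/s4.png; python3 - <<'E'
from h import *
c=grab('wrist'); cv2.imwrite('pics/w4.png',c['image'][...,::-1])
E
```

```text
tcp [-0.13437353  0.13135452] [0.47539762 0.15077469 0.1681973 ] [1.66742387 0.11879603 1.23310644]
top amber 265 270 181 187 32 [0.00019538 0.00388909]
cap [287.3 179. ] 24 [ 0.0036 -0.0654]
cap [277.5 181. ] 26 [ 0.003  -0.0311]
cap [257.7 184.8] 22 [0.0027 0.0376]
side amber 235 240 229 237 32 [-0.00269596  0.01142663]
cap [242.6 222.2] 34 [ 0.0022 -0.0257]
cap [231.1 237.5] 39 [0.0008 0.043 ]
```

View pics/w4.png

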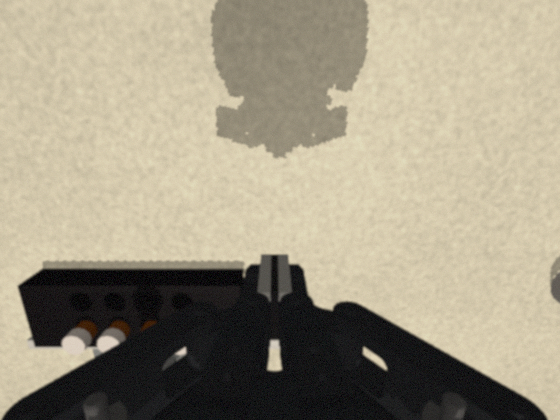

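The wrist view shows the rack flat on the fence line, with caps at (77,342) and (110,342) and the amber vial at (148,325). The gripper hides the needle, so I'll tilt the camera forward to bring the needle and the mouth into one picture.

Emit:
play_rows --moves '[[[0, -0.17, 0, 0, 0, 0, 0], [0, -0.17, 0, 0, 0, 0, 0], [0, -0.17, 0, 0, 0, 0, 0], [0, -0.17, 0, 0, 0, 0, 0], [0, 0, 0, 0, 0, 0, 0]]]'

```text
time: 10.25
tool_pos: [0.4643, 0.1481, 0.1566]
tcp_rot: [-0.297, 2.794, 0.049]
wrist_force: [-1.3, -0.2, -1.6]
width: 0.001
grip_force: 0.0
```

```bash
python3 - <<'E'
from h import *
c=grab('wrist'); s=bot.read_state(); print(s['tool_pos'],s['q'])
for X in ((.634,.05,.075),(.634,.05,.18),(.634,.05,.055)): print(proj(c,X))
a=c['image'][110:330,20:300]; cv2.imwrite('pics/w5.png',cv2.resize(a,None,fx=2.7,fy=2.7,interpolation=cv2.INTER_CUBIC)[...,::-1])
E
```

```text
[0.46604978 0.14858515 0.15815634] [ 0.27211263 -0.25108076  2.29858876 -0.0293553   0.76136278 -1.49261946]
[142.5746626  308.54535386]
[ 93.96926271 431.11367115]
[149.0064894  292.32620559]
```

View pics/w5.png

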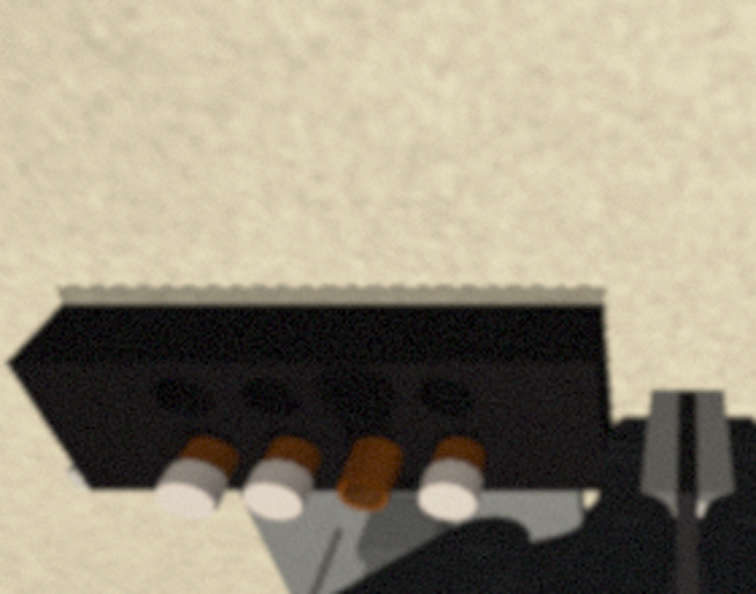

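In this crop the needle tip is at (338,530) and the open vial's mouth is centred near (361,493). The rack back lies parallel to the fence.

```bash
python3 - <<'E'
from h import *
yaw=.208; M=np.array([[np.cos(yaw),np.sin(yaw)],[-np.sin(yaw),np.cos(yaw)]]); N=np.array([.634,.050])
c=load('wrist'); f=lambda u,v,z:(M@(plane(c,20+u/2.7,110+v/2.7,z)[:2]-N)).round(4)
print('tip',f(338,530,.075),'mouth',f(361,493,.055))
for u,v in((188,500),(273,501),(447,501)): print('cap',f(u,v,.058))
for u,v in((338,535),(318,590)): print(20+u/2.7,110+v/2.7)
print(proj(c,[*(N),.113]))
g=c['image'].astype(int)
for v in (304,306,308,310,312,316,320): print(v,g[v,134:154].sum(1).tolist())
E
```

```text
tip [-0.0037  0.0035] mouth [0.0004 0.0048]
cap [ 0.0011 -0.0612]
cap [ 0.0016 -0.0285]
cap [0.0013 0.0388]
145.18518518518516 308.14814814814815
137.77777777777777 328.5185185185185
[128.33749019 344.44725508]
304 [393, 396, 390, 390, 386, 388, 400, 391, 385, 384, 380, 379, 391, 404, 401, 403, 399, 393, 389, 388]
306 [387, 392, 389, 382, 393, 389, 388, 391, 381, 354, 315, 300, 322, 369, 393, 383, 398, 386, 398, 360]
308 [398, 396, 395, 390, 394, 388, 391, 380, 351, 315, 269, 271, 328, 371, 397, 402, 389, 389, 365, 326]
310 [387, 388, 389, 387, 382, 395, 389, 357, 320, 280, 287, 336, 365, 393, 385, 407, 400, 383, 337, 284]
312 [385, 393, 392, 399, 386, 384, 377, 336, 282, 273, 315, 361, 382, 394, 389, 398, 391, 350, 305, 253]
316 [386, 393, 388, 386, 396, 351, 298, 273, 287, 332, 384, 388, 382, 389, 393, 397, 387, 373, 328, 300]
320 [388, 394, 378, 354, 309, 267, 269, 302, 351, 379, 385, 392, 381, 389, 391, 387, 387, 395, 383, 380]
```

Emit:
play_rows --moves '[[[0, 0.17, 0, 0, 0, 0, 0], [0, 0.17, 0, 0, 0, 0, 0], [0, 0, 0, 0, 0, 0, 0]]]'

```text
time: 10.55
tool_pos: [0.4737, 0.1503, 0.1631]
tcp_rot: [-0.313, 2.957, 0.027]
wrist_force: [1.7, 1.8, 1.5]
width: -0.002
grip_force: 0.0
```

```bash
cat > g.py <<'E'
# args: target in stand frame x y z (m) -> total tool-frame shift in move units
from h import *
from scipy.spatial.transform import Rotation as R
yaw=.208; A=np.array([[np.cos(yaw),-np.sin(yaw)],[np.sin(yaw),np.cos(yaw)]]); N=np.array([.634,.050])
s=bot.read_state(); T=R.from_rotvec(s['tcp_rot']).as_matrix(); x,y,z=map(float,sys.argv[1:4])
print('now',A.T@(s['tool_pos'][:2]-N),s['tool_pos'][2],'\n',T.round(3)); print('shift',(T.T@(np.array([*(N+A@[x,y]),z])-s['tool_pos'])*10).round(3), s['wrist_force'])
E
python3 g.py -0.016 0.1313 0.0125
```

```text
now [-0.13608055  0.13128051] 0.16312547779504089 
 [[-0.964 -0.209  0.164]
 [-0.206  0.978  0.035]
 [-0.168  0.    -0.986]]
shift [-0.93  -0.004  1.687] [1.73353587 1.82786096 1.45936658]
```

Emit:
play_rows --moves '[[[0, 0, 0, -0.186, 0, 0.337, 0], [0, 0, 0, -0.186, 0, 0.337, 0], [0, 0, 0, -0.186, 0, 0.337, 0], [0, 0, 0, -0.186, 0, 0.337, 0], [0, 0, 0, -0.186, 0, 0.337, 0]]]'

```text
time: 10.97
tool_pos: [0.589, 0.175, 0.0094]
tcp_rot: [-0.313, 2.956, 0.027]
wrist_force: [0.0, 0.0, 1.7]
width: -0.0
grip_force: 0.0
```

Emit:
play_rows --moves '[[[0, 0, 0, 0, -0.1, 0, 0], [0, 0, 0, 0, -0.08, 0, 0], [0, 0, 0, 0, 0, 0, 0]]]'

```text
time: 11.22
tool_pos: [0.5913, 0.1558, 0.0104]
tcp_rot: [-0.312, 2.958, 0.026]
wrist_force: [-0.5, 0.2, -0.4]
width: -0.003
grip_force: 0.0
```

```bash
python3 g.py -0.016 0.1086 0.0125; python3 m.py pics/x.png
```

```text
now [-0.01992349  0.11235219] 0.010440891818104994 
 [[-0.964 -0.209  0.163]
 [-0.206  0.978  0.034]
 [-0.167 -0.    -0.986]]
shift [-0.042 -0.038 -0.014] [-0.486622    0.17038504 -0.41881214]
tcp [-0.01992349  0.11235219] [0.59130483 0.15581627 0.01044089] [-0.486622    0.17038504 -0.41881214]
top amber 265 270 181 187 30 [4.11622553e-05 3.78035244e-03]
cap [287.3 179.1] 23 [ 0.0031 -0.0653]
cap [277.5 180.9] 24 [ 0.0033 -0.031 ]
cap [258.2 184.8] 21 [0.0025 0.0359]
cap [249.9 215.1] 14 [-0.0024 -0.062 ]
```

Emit:
play_rows --moves '[[[0, 0, 0, 0, -0.02, 0, 0], [0, 0, 0, 0, -0.018, 0, 0], [0, 0, 0, 0, 0, 0, 0]]]'

```text
time: 11.57
tool_pos: [0.593, 0.1538, 0.0136]
tcp_rot: [-0.313, 2.953, 0.028]
wrist_force: [-0.0, 1.4, -0.7]
width: 0.002
grip_force: 0.6
```

Emit:
play_rows --moves '[[[0, 0, 0, 0, 0.23, 0, 0], [0, 0, 0, 0.186, 0, -0.337, 0], [0, 0, 0, 0.186, 0, -0.337, 0], [0, 0, 0, 0.186, 0, -0.337, 0], [0, 0, 0, 0.186, 0, -0.337, 0]]]'

```text
time: 11.98
tool_pos: [0.4921, 0.1556, 0.1329]
tcp_rot: [-0.314, 2.956, 0.026]
wrist_force: [0.4, -0.3, 1.0]
width: -0.006
grip_force: 0.0
```

Emit:
play_rows --moves '[[[0, 0, 0, 0.186, 0, -0.337, 0], [0, -0.17, 0, 0, 0, 0, 0], [0, -0.17, 0, 0, 0, 0, 0], [0, 0, 0, 0, 0, 0, 0], [0, 0, 0, 0, 0, 0, 0]]]'

```text
time: 12.4
tool_pos: [0.4684, 0.1505, 0.1618]
tcp_rot: [-0.296, 2.788, 0.05]
wrist_force: [-0.4, 0.6, -0.1]
width: 0.001
grip_force: 0.0
```

```bash
python3 m.py pics/x.png; python3 - <<'E'
from h import *
c=grab('wrist')
a=c['image'][110:330,20:300]; cv2.imwrite('pics/w6.png',cv2.resize(a,None,fx=2.7,fy=2.7,interpolation=cv2.INTER_CUBIC)[...,::-1])
E
```

```text
tcp [-0.14126069  0.1324963 ] [0.46842313 0.15046964 0.16179179] [-0.38271251  0.58245435 -0.13418864]
top amber 266 270 181 187 29 [-0.00056097  0.00261836]
cap [287.7 179. ] 22 [ 0.0034 -0.0667]
cap [277.8 180.9] 23 [ 0.0031 -0.0321]
cap [258.5 184.8] 21 [0.0021 0.0348]
side amber 231 241 229 244 31 [-0.00339131  0.01159626]
cap [248.4 215.3] 35 [ 0.0014 -0.0597]
cap [243.  222.3] 34 [ 0.0011 -0.0261]
cap [231.5 237.2] 39 [0.0004 0.0417]
```

View pics/w6.png

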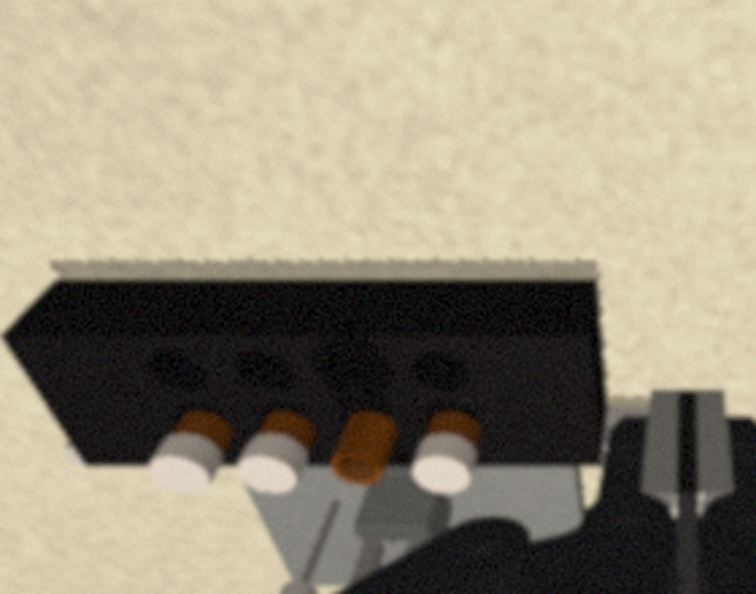

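The tip is at (336,502) and the open mouth's centre at (357,467). All four vials are seated.

```bash
python3 - <<'E'
from h import *
yaw=.208; M=np.array([[np.cos(yaw),np.sin(yaw)],[-np.sin(yaw),np.cos(yaw)]]); N=np.array([.634,.050])
c=load('wrist'); P=lambda u,v,z:plane(c,20+u/2.7,110+v/2.7,z); f=lambda *a:(M@(P(*a)[:2]-N)).round(4)
g=c['image'].astype(float).sum(2); pts=[]
for v in range(297,322):
    r=g[v,128:150]; w=np.clip(np.median(r)-40-r,0,None)
    if w.sum()>60: pts.append((v,128+(w*np.arange(22)).sum()/w.sum(),w.sum()))
print([tuple(np.round(p,1)) for p in pts])
print('tip',f(336,502,.075),'mouth',f(357,467,.055))
for (u,v),y in (((182,474),-.051),((269,474),-.017),((441,475),.051)): a=f(u,v,.058); print('cap',a,'rack y',a[1]-y)
# candidate needle y: fit of line
p=np.array(pts); 
for y in np.arange(-.002,.005,.001):
    u=[]
    for z in (.075,.08,.085,.09):
        q=proj(c,[*(N+M.T@[0,y]),z]); u.append(q.round(1))
    print(round(y,3),u)
# two-view pad/hub: top image pad centroid, dark & high
t=load('top'); Q=cloud(t); k=(Q[...,2]>.165)&(Q[...,2]<.19)&(t['image'].max(2)<75)&(abs(Q[...,0]-.634)<.03)&(abs(Q[...,1]-.05)<.03); vv,uu=np.nonzero(k); print(k.sum(),M@(plane(t,uu.mean(),vv.mean(),.18)[:2]-N))
E
```

```text
[(np.float64(297.0), np.float64(143.6), np.float64(201.0)), (np.float64(298.0), np.float64(143.3), np.float64(195.0)), (np.float64(299.0), np.float64(143.0), np.float64(201.5)), (np.float64(300.0), np.float64(142.4), np.float64(244.0)), (np.float64(301.0), np.float64(141.9), np.float64(235.0)), (np.float64(302.0), np.float64(141.6), np.float64(193.0)), (np.float64(303.0), np.float64(141.2), np.float64(190.0)), (np.float64(304.0), np.float64(140.8), np.float64(216.0)), (np.float64(305.0), np.float64(140.4), np.float64(227.0)), (np.float64(306.0), np.float64(139.8), np.float64(200.0)), (np.float64(307.0), np.float64(139.6), np.float64(211.0)), (np.float64(308.0), np.float64(139.5), np.float64(198.0)), (np.float64(309.0), np.float64(138.9), np.float64(186.0)), (np.float64(310.0), np.float64(138.5), np.float64(215.0)), (np.float64(311.0), np.float64(138.0), np.float64(206.0)), (np.float64(312.0), np.float64(137.4), np.float64(222.0)), (np.float64(313.0), np.float64(137.3), np.float64(250.5)), (np.float64(314.0), np.float64(137.1), np.float64(200.5)), (np.float64(315.0), np.float64(136.5)
[... 564 characters left out ...]
 298.2]), array([137.9, 302.3]), array([136.1, 306.6]), array([134.3, 311.1])]
-0.001 [array([140.6, 298.2]), array([138.9, 302.4]), array([137.1, 306.6]), array([135.3, 311.1])]
0.0 [array([141.6, 298.2]), array([139.9, 302.4]), array([138.1, 306.6]), array([136.3, 311.1])]
0.001 [array([142.6, 298.2]), array([140.9, 302.4]), array([139.2, 306.7]), array([137.4, 311.1])]
0.002 [array([143.6, 298.2]), array([141.9, 302.4]), array([140.2, 306.7]), array([138.4, 311.1])]
0.003 [array([144.6, 298.2]), array([142.9, 302.4]), array([141.2, 306.7]), array([139.4, 311.1])]
0.004 [array([145.6, 298.2]), array([143.9, 302.4]), array([142.2, 306.7]), array([140.5, 311.1])]
75 [-0.00062895 -0.00040324]
```

Emit:
play_rows --moves '[[[0, 0.17, 0, 0, 0, 0, 0], [0, 0.17, 0, 0, 0, 0, 0], [0, 0, 0, 0, 0, 0, 0], [0, 0, 0, 0, 0, 0, 0]]]'

```text
time: 12.88
tool_pos: [0.4722, 0.1512, 0.1621]
tcp_rot: [-0.313, 2.955, 0.027]
wrist_force: [0.1, -0.3, 0.0]
width: -0.002
grip_force: 0.0
```

```bash
python3 g.py -0.016 0.1300 0.0125
```

```text
now [-0.13740347  0.13242751] 0.16205613574014144 
 [[-0.964 -0.209  0.166]
 [-0.206  0.978  0.036]
 [-0.17   0.    -0.985]]
shift [-0.942 -0.028  1.68 ] [ 0.06182986 -0.2774418   0.03382537]
```

Emit:
play_rows --moves '[[[0, 0, 0, -0.188, 0, 0.336, 0], [0, 0, 0, -0.188, 0, 0.336, 0], [0, 0, 0, -0.188, 0, 0.336, 0], [0, 0, 0, -0.188, 0, 0.336, 0], [0, 0, 0, -0.188, 0, 0.336, 0]]]'

```text
time: 13.3
tool_pos: [0.5889, 0.1763, 0.0104]
tcp_rot: [-0.313, 2.955, 0.027]
wrist_force: [1.3, 0.3, 0.6]
width: 0.001
grip_force: 0.0
```

Emit:
play_rows --moves '[[[0, 0, 0, 0, -0.1, 0, 0], [0, 0, 0, 0, -0.09, 0, 0], [0, 0, 0, 0, 0, 0, 0]]]'

```text
time: 13.55
tool_pos: [0.5919, 0.156, 0.0118]
tcp_rot: [-0.312, 2.957, 0.026]
wrist_force: [-0.2, -0.7, -1.5]
width: -0.0
grip_force: 0.0
```

```bash
python3 g.py -0.016 0.1078 0.0125
```

```text
now [-0.01932865  0.11240973] 0.01182641543714081 
 [[-0.964 -0.209  0.164]
 [-0.206  0.978  0.035]
 [-0.168 -0.    -0.986]]
shift [-0.034 -0.046 -0.001] [-0.22597137 -0.69925413 -1.49199435]
```

Emit:
play_rows --moves '[[[0, 0, 0, 0, -0.025, 0, 0], [0, 0, 0, 0, -0.021, 0, 0], [0, 0, 0, 0, 0, 0, 0], [0, 0, 0, 0, 0.22, 0, 0]]]'

```text
time: 13.88
tool_pos: [0.5902, 0.1727, 0.0147]
tcp_rot: [-0.309, 2.952, 0.026]
wrist_force: [0.4, 0.3, -0.4]
width: -0.002
grip_force: 0.0
```

Emit:
play_rows --moves '[[[0, 0, 0, 0.188, 0, -0.336, 0], [0, 0, 0, 0.188, 0, -0.336, 0], [0, 0, 0, 0.188, 0, -0.336, 0], [0, 0, 0, 0.188, 0, -0.336, 0], [0, 0, 0, 0.188, 0, -0.336, 0]]]'

```text
time: 14.3
tool_pos: [0.4691, 0.1491, 0.1644]
tcp_rot: [-0.314, 2.953, 0.027]
wrist_force: [1.2, -0.2, 0.6]
width: 0.003
grip_force: 0.0
```

Emit:
play_rows --moves '[[[0, -0.17, 0, 0, 0, 0, 0], [0, -0.17, 0, 0, 0, 0, 0], [0, 0, 0, 0, 0, 0, 0], [0, 0, 0, 0, 0, 0, 0]]]'

```text
time: 14.63
tool_pos: [0.4689, 0.1491, 0.1625]
tcp_rot: [-0.296, 2.787, 0.051]
wrist_force: [0.8, -0.2, 1.2]
width: -0.0
grip_force: 0.0
```

```bash
python3 m.py pics/x.png; python3 - <<'E'
from h import *
yaw=.208; M=np.array([[np.cos(yaw),np.sin(yaw)],[-np.sin(yaw),np.cos(yaw)]]); N=np.array([.634,.050])
c=grab('wrist'); g=c['image'].astype(float).sum(2)
for z in (.08,.09):
    q=proj(c,[*N,z]); q2=proj(c,[*(N+M.T@[0,.001]),z]); v=int(round(q[1])); u0=int(q[0])-9; r=g[v,u0:u0+20]; w=np.clip(np.median(r)-40-r,0,None)
    print('needle y mm',(u0+(w*np.arange(20)).sum()/w.sum()-q[0])/(q2-q)[0], w.sum())
hsv=cv2.cvtColor(c['image'],cv2.COLOR_RGB2HSV); P=cloud(c); L=(P[...,:2]-N)@M.T
k=(hsv[...,2]>185)&(hsv[...,1]<60)&(P[...,2]>.05)&(P[...,2]<.066)&(abs(L[...,0])<.03)&(abs(L[...,1])<.1)
n,l,st,ce=cv2.connectedComponentsWithStats(k.astype(np.uint8))
for i in range(1,n):
    if st[i,4]>40: print(ce[i],st[i,4],M@(plane(c,*ce[i],.058)[:2]-N))
E
```

```text
tcp [-0.14107295  0.13101636] [0.46891243 0.14906037 0.1625215 ] [ 0.79215832 -0.16996219  1.24866801]
top amber 266 271 181 187 31 [-0.00069342  0.00107304]
cap [287.9 179. ] 19 [ 0.0032 -0.0674]
cap [278.3 181.1] 22 [ 0.0022 -0.0338]
cap [258.5 184.9] 22 [0.0019 0.0348]
side amber 231 241 228 244 35 [-0.00280944  0.00995013]
cap [248.9 215. ] 32 [ 0.0007 -0.0613]
cap [243.1 221.9] 32 [ 0.0015 -0.0274]
cap [231.6 236.9] 41 [0.0007 0.0405]
needle y mm 1.5238184794037144 205.5
needle y mm 1.735228586994577 206.0
[ 86.67741935 284.66820276] 217 [ 0.00104875 -0.06516881]
[118.81603774 284.59433962] 212 [ 0.00084909 -0.03145491]
[183.65581395 284.55813953] 215 [0.00062774 0.03650116]
```

The rack is parallel to the fence and the vial is centred to about 1 mm. Next is the press on the pad.

Emit:
play_rows --moves '[[[0, 0.17, 0, 0, 0, 0, 0], [0, 0.17, 0, 0, 0, 0, 0], [0, 0, 0, 0, 0, -0.35, 0], [0, 0, 0, 0, 0, -0.35, 0], [0, 0, 0, 0, 0, 0, 0]]]'

```text
time: 15.2
tool_pos: [0.4641, 0.1481, 0.2378]
tcp_rot: [-0.312, 2.948, 0.029]
wrist_force: [1.5, 0.6, 1.5]
width: 0.002
grip_force: 0.0
```

```bash
python3 g.py 0 0.0008 0.21
```

```text
now [-0.14596942  0.13109161] 0.23776677560598858 
 [[-0.962 -0.209  0.173]
 [-0.206  0.978  0.038]
 [-0.177  0.001 -0.984]]
shift [-1.383 -1.308  0.531] [1.45803882 0.55071061 1.48451101]
```

Emit:
play_rows --moves '[[[0, 0, 0, -0.23, -0.218, 0.0885, 0], [0, 0, 0, -0.23, -0.218, 0.0885, 0], [0, 0, 0, -0.23, -0.218, 0.0885, 0], [0, 0, 0, -0.23, -0.218, 0.0885, 0], [0, 0, 0, -0.23, -0.218, 0.0885, 0]]]'

```text
time: 15.62
tool_pos: [0.6025, 0.0646, 0.2063]
tcp_rot: [-0.313, 2.956, 0.027]
wrist_force: [-0.1, 0.7, 0.5]
width: -0.0
grip_force: 0.0
```

Emit:
play_rows --moves '[[[0, 0, 0, -0.23, -0.218, 0.0885, 0], [0, 0, 0, 0, 0, 0, 0], [0, 0, 0, 0, 0, 0, 0]]]'

```text
time: 15.87
tool_pos: [0.6298, 0.0482, 0.2004]
tcp_rot: [-0.31, 2.959, 0.027]
wrist_force: [-0.8, -0.4, -1.2]
width: -0.001
grip_force: 0.0
```

```bash
python3 g.py 0 0.0008 0.185; python3 m.py pics/x.png
```

```text
now [-0.00453193 -0.00092278] 0.20044159722164262 
 [[-0.965 -0.208  0.163]
 [-0.205  0.978  0.035]
 [-0.167  0.001 -0.986]]
shift [-0.019  0.017  0.16 ] [-0.82242339 -0.417523   -1.17446596]
tcp [-0.00453193 -0.00092278] [0.62975631 0.04816125 0.2004416 ] [-0.82242339 -0.417523   -1.17446596]
top amber 266 270 185 187 12 [-0.00641377  0.00226723]
cap [258.6 184.6] 25 [0.0029 0.0344]
side amber 231 240 228 244 30 [-0.0029828  0.0113992]
cap [248.8 214.8] 29 [ 0.0013 -0.0618]
cap [243.2 221.9] 31 [ 0.0014 -0.0277]
cap [231.5 236.6] 38 [0.0016 0.0396]
```

Emit:
play_rows --moves '[[[0, 0, 0, -0.019, 0.017, 0.16, 0], [0, 0, 0, 0.013, 0, 0.079, 0], [0, 0, 0, 0, 0, 0, 0]]]'

```text
time: 16.22
tool_pos: [0.6303, 0.0527, 0.1765]
tcp_rot: [-0.315, 2.959, 0.027]
wrist_force: [-0.5, -0.2, -0.2]
width: -0.003
grip_force: 0.0
```

Emit:
play_rows --moves '[[[0, 0, 0, 0.0167, 0, 0.0986, 0], [0, 0, 0, 0.0167, 0, 0.0986, 0], [0, 0, 0, 0.0167, 0, 0.0986, 0], [0, 0, 0, 0.0167, 0, 0.0986, 0], [0, 0, 0, 0, 0, 0, 0]]]'

```text
time: 16.63
tool_pos: [0.631, 0.052, 0.1357]
tcp_rot: [-0.314, 2.959, 0.027]
wrist_force: [0.3, -0.5, -0.1]
width: -0.001
grip_force: 0.0
```

Emit:
play_rows --moves '[[[0, 0, 0, 0.006, 0, 0.039, 0], [0, 0, 0, 0.003, 0, 0.02, 0]]]'

```text
time: 16.8
tool_pos: [0.6319, 0.0517, 0.1317]
tcp_rot: [-0.313, 2.957, 0.027]
wrist_force: [-1.5, -0.4, 2.2]
width: -0.002
grip_force: 1.4
```

Emit:
play_rows --moves '[[[0, 0, 0, 0.003, 0, 0.015, 0], [0, 0, 0, 0, 0, 0, 0]]]'

```text
time: 16.97
tool_pos: [0.6321, 0.0517, 0.1312]
tcp_rot: [-0.313, 2.957, 0.027]
wrist_force: [-2.4, 0.6, 3.5]
width: -0.003
grip_force: 1.6
```

```bash
python3 g.py 0 0 0.13; python3 - <<'E'
from h import *
yaw=.208; M=np.array([[np.cos(yaw),np.sin(yaw)],[-np.sin(yaw),np.cos(yaw)]]); N=np.array([.634,.050])
t=grab('side'); P=cloud(t); L=(P[...,:2]-N)@M.T
k=(abs(L[...,0])<.05)&(abs(L[...,1])<.02)&(P[...,2]>.1)&(P[...,2]<.2)&(t['image'].max(2)<60); print(np.histogram(P[k][:,2],bins=np.arange(.1,.205,.01)))
print([proj(t,[*N,z]).round(1) for z in(.18,.13)])
E
```

```text
now [-0.00154533  0.0021027 ] 0.13119902362638464 
 [[-0.964 -0.21   0.165]
 [-0.207  0.978  0.035]
 [-0.168 -0.    -0.986]]
shift [-0.013 -0.021  0.014] [-2.44247081  0.63327609  3.51731292]
(array([ 0,  1, 25, 12, 13, 13,  3,  9, 10, 21]), array([0.1 , 0.11, 0.12, 0.13, 0.14, 0.15, 0.16, 0.17, 0.18, 0.19, 0.2 ]))
[array([236.3, 193.1]), array([237.4, 207.9])]
```

Emit:
play_rows --moves '[[[0, 0, 0, 0.003, 0, 0.015, 0], [0, 0, 0, 0, 0, 0, 0]]]'

```text
time: 17.18
tool_pos: [0.6322, 0.0517, 0.1309]
tcp_rot: [-0.313, 2.956, 0.026]
wrist_force: [-7.1, -1.0, 11.4]
width: -0.001
grip_force: 5.4
```

Emit:
play_rows --moves '[[[0, 0, 0, 0.002, 0, 0.01, 0], [0, 0, 0, 0, 0, 0, 0]]]'

```text
time: 17.35
tool_pos: [0.6323, 0.0518, 0.1309]
tcp_rot: [-0.313, 2.956, 0.026]
wrist_force: [-8.9, -0.3, 15.2]
width: -0.003
grip_force: 7.6
```

The carriage is on its stop at z≈0.131. I'll let go and back off.

Emit:
play_rows --moves '[[[0, 0, 0, 0, 0, 0, 0], [0, 0, 0, -0.01, 0, -0.05, 0], [0, 0, 0, -0.034, 0, -0.2, 0], [0, 0, 0, -0.034, 0, -0.2, 0], [0, 0, 0, -0.05, 0, -0.3, 0]]]'

```text
time: 17.77
tool_pos: [0.6303, 0.0516, 0.2018]
tcp_rot: [-0.314, 2.961, 0.027]
wrist_force: [-0.5, -0.4, 0.0]
width: -0.001
grip_force: 0.0
```

Emit:
play_rows --moves '[[[0, 0, 0, 0.3, 0, -0.05, 0], [0, 0, 0, 0.3, 0, -0.05, 0], [0, 0, 0, 0.3, 0, -0.05, 0], [0, 0, 0, 0, 0, 0, 0], [0, 0, 0, 0, 0, 0, 0]]]'

```text
time: 18.18
tool_pos: [0.5418, 0.0324, 0.2035]
tcp_rot: [-0.312, 2.956, 0.026]
wrist_force: [1.8, -0.4, 0.8]
width: -0.006
grip_force: 0.0
```

```bash
python3 m.py pics/x.png; python3 - <<'E'
from h import *
yaw=.208; M=np.array([[np.cos(yaw),np.sin(yaw)],[-np.sin(yaw),np.cos(yaw)]]); N=np.array([.634,.050])
for n in('top','side'):
    t=load(n); P=cloud(t); L=(P[...,:2]-N)@M.T
    k=(abs(L[...,0])<.02)&(abs(L[...,1])<.02)&(P[...,2]>.08)&(P[...,2]<.2)&(t['image'].max(2)<70); print(n,k.sum(),P[k].mean(0),np.percentile(P[k][:,2],[10,50,90]))
E
```

```text
tcp [-0.09382553  0.00179121] [0.54182691 0.03237731 0.2035364 ] [ 1.75507126 -0.35761368  0.78190495]
cap [288.  179.1] 20 [ 0.0029 -0.0674]
cap [278.3 180.1] 15 [ 0.0055 -0.0345]
side amber 236 240 231 236 11 [-0.00620272  0.01645975]
cap [248.7 214.9] 30 [ 0.0013 -0.0615]
cap [243.1 221.9] 32 [ 0.0015 -0.0274]
cap [231.6 236.6] 37 [0.0014 0.0394]
top 71 [0.63521088 0.04983791 0.13207828] [0.12655821 0.13245395 0.13728481]
side 104 [0.63209741 0.05676635 0.12145669] [0.10335158 0.12716665 0.13027705]
```

The pad is down at about 0.13 m, the rack hasn't moved, and the arm is clear. I'm handing in.

```bash
python3 -c "
from workcell import bot
print(bot.finish_job())"
```

```text
the job is handed in; nothing more can be done
None
```

I handed the job in with the rack flat against the fence, the open vial about 1 mm off the needle's centre before lowering, the needle carriage down on its stop in that vial and the arm clear; the hand-in gave no verdict.

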